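# Clamp a bamboo collar on a tea-rack peg

## Robot

A 7-joint arm with a two-finger parallel gripper is mounted at the origin on the work surface. World frame = base frame: x ahead of the robot, y to its left, z up, the work surface at z = 0. Lengths are in m, angles in rad, forces in N, time in s.
With the tool pointing down it reaches from about 0.4 to 0.85 m from the base axis. Payload 10.4 kg.
Tool frame: the origin (TCP) lies at the very end of the fingers, on their centre line; the grasp point (between the pads) lies 19 mm behind it; z points along the fingers, y is the line along which they close (so a half turn about z gives the same grasp; the last joint's range is limited). The gripper opens to 85 mm and grips with 20 to 120 N. Pads are 22 mm wide; open, the fingers measure 114 mm over their backs; the gripper's body (76 mm by 85 mm) begins 54 mm behind the grasp point. The pads swing forward as they close: fully open they stand 13 mm farther back than shut.
Start: joints at [1.273, 0.332, -0.065, 1.46, 0.022, 1.35, -0.088], TCP at [0.17, -0.602, 0.231] pointing down, gripper open.
Joint ranges: [-2.6, 2.6], [-0.5, 2.12], [-1.47, 1.34], [0.16, 2.42], [-1.27, 4.41], [0.06, 2.06], [-2.6, 2.6]. Speed limits (rad/s): [2.22, 2.22, 2.79, 2.79, 3.14, 3.14, 3.14].

## Interface

Orientations are given as a unit quaternion [w, x, y, z].
In Python, from bench import robot gives the robot as it stands.
- The arm moves only by the tool move_arm, never from a script. Its argument "series" is a list of rows, each a list of 3 entries, a list of its own where there are three numbers: the closure in counts, from 0 (fully open) to 255 (shut), then the shift along the tool's x, y, z in m, then the turn about the tool's z in rad. In form: [[fingers, [x, y, z], turn], ...]. A call has 1 to 12 rows; each row shifts and turns the commanded pose from where the row before left it, along the tool's axes as they then stand; what a row does not reach is not made up. A row lasts 1/10 s, in which the tool goes at most 50 mm and 8.59 degrees, less where a joint would pass 70% of its speed; a pose out of reach is approached as far as the arm can. A call with a gripper value outside its range is refused whole. The fingers move at their own pace and stop on an object; "force" is the grip in N (left out, the last holds). Time passes only in rows, so rows that do not move let the fingers close. It gives the time, the measured TCP pose, the force, the opening and the grip force at its end, in the units of the state.
- robot.get_obs(): the state, without advancing time (a new reading comes with each control period).
- robot.snapshot(name): name is "scene" or "top"; returns a dict with "frame" (400x640x3 uint8, blue, green, red), "range_z" (400x640 float32, m along the optical axis (not along the pixel's ray), 0 where there is no reading), "fx", "fy", "cx", "cy" (pixels), "R" (3x3) and "t" (3): a world point X has camera coordinates R X + t. Camera axes: x right, y down, z forward; pixel columns grow to the right and rows downward; lengths in m; the calibration is good to about 2 mm. A picture is of the moment at which its call begins.
- robot.close_job(): hands the job in; it is judged then, once.
Trained networks look in a picture, given as the dict that the camera call returned (one of the last four; its "shot" number tells which), for a name from the list of things; names that differ only in an ending like _2 or _b are one class to them, and where a whole thing is asked for, a point or a joint stands for the part that bears it (a point fixed in the world has none). Each returns a list of dicts, best first, with "confidence" (0 to 1); they miss things now and then, are a little off and sometimes report something else, mostly with a low value. They report only what shows in the picture. A call takes as long as a camera call.
- robot.look_for(picture, label): "at" ([x, y, z] in m, in world coordinates, good to about 4 mm: the middle of the surface that is visible of it).
- robot.silhouettes(picture, label): "mask" (400x640 bool, what is visible of it).
The state is a dict: "time": time; "joints": joint angles; "dq": joint speeds; "joint_torque": joint torques, N m; "position": TCP position; "ee_rot": TCP orientation; "ft_force": force on the tool from outside, world axes, zero at the start; "moment": the same for the moment, N m; "finger_gap": opening from 0.0 (shut) to 1.0 (fully open); "finger_force": force on a finger pad.
Only numpy, scipy, OpenCV 4.12 (cv2) and the standard library are available. Lean on these libraries where they do the work, as an engineer would, in place of code of your own. Each camera call takes 0.05 s, during which the arm holds its last target. There are 200 camera calls.

## Task

Slip the green bamboo collar over the upright maple peg at the end of the bar clamp, right down flush on the black block, and let go of it. Then pump the clamp's orange trigger, moving the jaw with the trigger only and not by pushing it, until the red pad presses on the collar with its spring pushed in about halfway - never right in, or the collar cracks. The clamp has no lock, so finish while still holding the trigger squeezed like that, and leave the tea bowl, whisk and caddy alone.

Things in the scene. Friction and masses are not known exactly. Their poses are not given: they have to be found in the camera images.
- board: Maple board 240 x 360 x 18 mm, fixed to the table, carrying a trigger bar clamp laid on its side. Origin: centre of its underside; z up. The steel rod runs along the board's y at x = +30 mm, 43 mm above the table; the jaw advances to +y. Black housing: x -4 to +58, y -123 to -33 mm, 66 mm high. Black handle and orange trigger stick out of it to -x, the trigger on the handle's +y side.
- seat (a point): Point on the axis of the upright maple peg, in the top face of the black block, 30 mm above the table: the collar's underside belongs here. Peg 18 mm in diameter, its top (chamfered) 55 mm higher. The block is 44 mm (x) by 60 mm (y).
- peg_top (a point): Centre of the peg's top, 85 mm above the table. Peg diameter 18 mm.
- collar: Green bamboo collar (ring), outer diameter 44 mm, hole 21 mm, 26 mm high, about 25 g, starting upright on the table. Origin: centre of its underside; z along the hole. Either end may go down.
- handle_grip (a point): Point in the fixed black handle, 45 mm above the table, at board x = -70 mm. Handle 18 mm thick along the board's y (back face 9 mm to -y of this point), 24 to 60 mm above the table. Fingers put down from above can straddle handle and trigger and squeeze along y: outer width here 58 mm at rest, 39 mm fully squeezed.
- trigger_grip (a point): Point on the orange trigger's centre line at the same distance out, 45 mm above the table. The trigger is 12 mm thick, so its front face (the one to push, towards the handle) is 6 mm to +y. Moves with the trigger, about 20 mm to -y over a full pull. Pushing the trigger alone works as well as squeezing.
- trigger (a joint): Trigger angle (rad) about a vertical pivot: 0 released (a spring returns it), grows as pulled, full pull 0.28. Drives the jaw by a ratchet with 6 mm teeth: 70 mm per rad less up to 6 mm lost at the start of a pull, so 12 to 20 mm a full pull. At the grip point it takes 2 to 3 N for its spring, 2.5 N to move the jaw, plus the pad's force.
- jaw (a joint): Advance of the jaw rod (m): 0 fully back, grows towards the peg. At 0 the pad is 45 mm from a collar centred on the peg; it starts at 0 to 0.025. Friction of 2.5 N keeps it where it is when the trigger goes back; when the trigger is let go, a pad pressed harder than that pushes the jaw back.
- pad (a joint): How far the pad's spring is pushed in (m): 0 free, 0.008 about halfway, 0.016 right in. 1 N per mm.
- jaw_head: Black jaw head 34 mm wide (x), 12 mm thick, 22 mm high on the rod's front end, carrying the spring and red pad. Its centre is 38 mm to +y of this origin (the origin lies on the rod's axis, 43 mm above the table, at board y = joint jaw). Not to be pushed by the robot.
- pad_face: Red pad 30 mm wide (x), 20 mm high, 6 mm thick on a spring in front of the jaw head. Its front face is at point pad_front, not at this origin (68 mm to -y of that face).
- pad_front (a point): Centre of the red pad's front face, which looks along the board's +y to the peg, 43 mm above the table.
- trigger_lever: The orange trigger, a bar 36 mm high (24 to 60 mm above the table) and 12 mm thick, reaching 105 mm from its pivot. Origin on the pivot, at board x = 0, y = -72 mm, 42 mm above the table.
- bowl: Blue-glazed tea bowl, 120 mm across, 70 mm high. Bystander. Origin: centre of its underside.
- whisk: Matte black ceramic whisk holder, foot 72 mm across, with bamboo whisk, 120 mm high together. Bystander. Origin: centre of its underside.
- caddy: Cylindrical tin caddy, 68 mm across, 77 mm high. Bystander. Origin: centre of its underside.

How it is judged:
On the way, in this order (a step that is already met when the one before it is completed fails the run):
1. the collar is down flush on the block around the peg and let go (horizontal distance between collar and seat below 0.003 m and z of collar in the frame of seat between -0.003 and 0.003 m and angle between collar's own z axis and vertical below 0.1 rad and contact force between the fingers and collar below 0.1 N), for 0.2 s.
2. the pad touches the collar, driven by the pulled trigger (horizontal distance between collar and seat below 0.003 m and z of collar in the frame of seat between -0.003 and 0.003 m and angle between collar's own z axis and vertical below 0.1 rad and contact force between pad_face and collar above 0.3 N and value of joint trigger above 0.02 rad), for 0.1 s.
At the end, for the whole second after the job is handed in: Fingers still hold the trigger pulled (over 0.02 rad and 1 N); the pad presses the collar with 4 to 12 N, its spring in by 4 to 12 of 16 mm; the collar is round the peg, within 3 mm of its axis and of the block top, upright within 0.1 rad, not held by the fingers (all of step 1 and contact force between pad_face and collar between 4 and 12 N and value of joint pad between 0.004 and 0.012 m and value of joint trigger above 0.02 rad and contact force between the fingers and trigger_lever above 1 N); the arm keeps its last pose, push and grip.
It fails at once if the pad presses on the collar with more than 15 N (it cracks) (contact force between pad_face and collar above 15 N).
It fails at once if the robot pushes the jaw or pad directly (over 2 N) (contact force between any of the arm, the fingers and jaw_head above 2 N).
It fails at once if a bystander is moved over 20 mm or tipped (distance of any of bowl, whisk, caddy from where it was at the start of the episode above 0.02 m or angle between any of bowl, whisk, caddy's own z axis and vertical above 0.3 rad).
It also fails if it takes over 72 s, if anything falls off the work surface, if the arm or the gripper's body presses on something with over 40 N, if the wrist force passes 120 N, or if a joint passes its speed limit or range.

## Working session

There is one attempt and no reset: what is moved stays moved. The work goes in short steps, Python scripts to look and compute and a tool call to move; the robot and the scene stay as the last step left them, time stands still between calls to the robot, and variables do not carry over. Pictures are saved under pics/ and viewed, at most 10 in all, crops included, and the job is handed in when it is done.

Besides the shell and the picture viewer there is one more tool, called after "Emit:" by a JSON object that holds its "name" and its "arguments", one argument or row to a line. move_arm: Moves the arm, as the interface text tells. Its arguments: {"type":"object","properties":{"series":{"type":"array","items":{"type":"array"}},"force":{"type":"number"}},"required":["series"]}

```bash
mkdir -p pics; ls; cat > h.py <<'E'
from bench import robot
import numpy as np, cv2
def px(s,X):
    c=s["R"]@np.array(X)+s["t"]; return s["fx"]*c[0]/c[2]+s["cx"], s["fy"]*c[1]/c[2]+s["cy"]
def cloud(s):
    z=s["range_z"]; v,u=np.mgrid[0:400,0:640]
    P=np.stack([(u-s["cx"])/s["fx"]*z,(v-s["cy"])/s["fy"]*z,z],-1)
    return (P-s["t"])@np.array(s["R"])
E
python3 - <<'E'
from h import *
np.set_printoptions(precision=4,suppress=True)
o=robot.get_obs(); print({k:np.round(v,4) for k,v in o.items()})
for n in("top","scene"):
    s=robot.snapshot(n); cv2.imwrite(f"pics/{n}0.png",s["frame"]); C=cloud(s)
    print(n,s["fx"],np.array(s["R"]).round(3).tolist(),np.round(s["t"],3))
    for l in("board","collar","peg_top","seat","handle_grip","trigger_grip","jaw_head","pad_face","pad_front","bowl","whisk","caddy"):
        try:
            r=robot.look_for(s,l); print(l,[(np.round(d["at"],3).tolist(),round(d["confidence"],2)) for d in r[:3]])
        except Exception as e: print(l,e)
E
```

```text
pics
{'time': np.float64(0.0), 'joints': array([ 1.2734,  0.3328, -0.0647,  1.4609,  0.0216,  1.3499, -0.0885]), 'dq': array([ 0.0009,  0.001 , -0.0008,  0.0009, -0.0007, -0.0003,  0.0001]), 'joint_torque': array([  0.0006, -62.5445,   0.0497, -39.1612,   0.0163,   0.01  ,
        -0.    ]), 'position': array([ 0.1695, -0.6012,  0.2306]), 'ee_rot': array([-0.0007,  0.9906,  0.137 , -0.0001]), 'ft_force': array([-0.3247, -0.0698, -0.8449]), 'moment': array([ 0.0295, -0.0207, -0.0281]), 'finger_force': np.float64(0.0), 'finger_gap': np.float64(1.0006)}
top 386.06694852387824 [[0.015, -1.0, -0.015], [-0.981, -0.011, -0.193], [0.193, 0.018, -0.981]] [0.004 0.553 1.136]
board [([0.577, -0.063, 0.019], 0.68)]
collar [([0.471, 0.385, 0.024], 0.64)]
peg_top [([0.572, -0.063, 0.018], 0.7), ([0.423, -0.363, 0.071], 0.64)]
seat [([0.468, 0.387, 0.027], 0.69), ([0.575, -0.064, 0.016], 0.56)]
handle_grip [([0.573, -0.063, 0.015], 0.94)]
trigger_grip [([0.536, -0.139, 0.055], 0.47)]
jaw_head [([0.599, 0.003, 0.054], 0.56)]
pad_face [([0.656, -0.382, 0.044], 0.68), ([0.538, -0.138, 0.055], 0.5)]
pad_front []
bowl [([0.634, 0.427, 0.03], 0.85)]
whisk [([0.656, -0.384, 0.043], 0.96)]
caddy [([0.422, -0.364, 0.076], 0.82)]
scene 496.8800872367292 [[-0.805, 0.593, -0.02], [0.436, 0.569, -0.697], [-0.402, -0.57, -0.717]] [ 0.436 -0.19   1.724]
board [([0.601, -0.038, 0.018], 0.97), ([0.607, -0.014, 0.05], 0.15)]
collar []
peg_top [([0.6, -0.04, 0.019], 0.93)]
seat [([0.602, -0.043, 0.019], 0.95)]
handle_grip [([0.599, -0.042, 0.019], 0.74)]
trigger_grip [([0.536, -0.131, 0.051], 0.7), ([0.534, -0.132, 0.052], 0.51)]
jaw_head [([0.6, 0.008, 0.05], 0.64), ([0.441, -0.352, 0.06], 0.5), ([0.536, -0.134, 0.051], 0.45)]
pad_face [([0.594, 0.029, 0.049], 0.59)]
pad_front []
bowl [([0.608, 0.4, 0.036], 0.76)]
whisk [([0.669, -0.375, 0.052], 0.65), ([0.534, -0.134, 0.052], 0.2)]
caddy [([0.444, -0.352, 0.058], 0.88)]
```

View pics/top0.png

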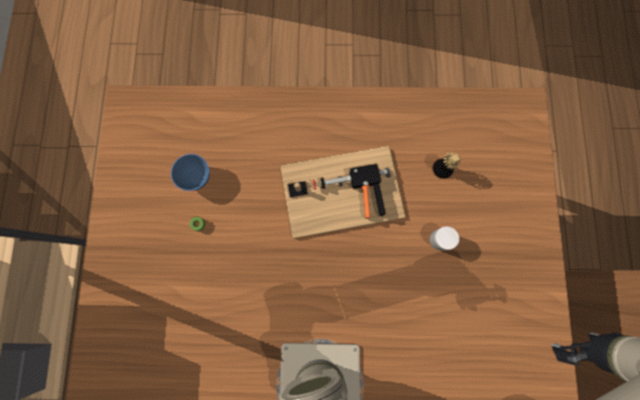

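View pics/scene0.png

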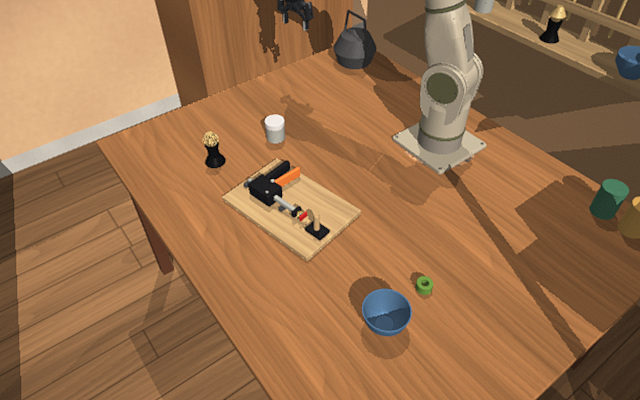

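The top view shows the board at about (343,192) with the peg block at (297,188) on the left and the handle and trigger at (375,200). The collar is at (197,224), the bowl at (190,172), the caddy at (445,239) and the whisk at (446,165). The scene view agrees.

```bash
python3 - <<'E'
from h import *
np.set_printoptions(precision=4,suppress=True)
for n in("top","scene"):
    s=robot.snapshot(n); C=cloud(s); np.savez(f"{n}.npz",C=C,f=s["frame"],R=s["R"],t=s["t"],k=[s["fx"],s["fy"],s["cx"],s["cy"]])
    X,Y,Z=C[...,0],C[...,1],C[...,2]
    near=(X>.4)&(X<.8)&(abs(Y+.05)<.27)
    tab=near&(abs(Z)<.008); print(n,"table z",np.median(Z[tab]))
    m=near&(Z>.009)&(Z<.095)&~((X<.47)&(Y<-.3))&~((Y<-.3))
    nl,lab,st,_=cv2.connectedComponentsWithStats(m.astype(np.uint8)); k=1+np.argmax(st[1:,4]); 
    p=C[lab==k]; p=p[(p[:,2]<.024)]
    r=cv2.minAreaRect(p[:,:2].astype(np.float32)); print("rect",r,len(p))
    hi=near&(Z>.07)&(Z<.1)&(abs(X-.59)<.08)&(Y>.02)&(Y<.12); print("peg pts",hi.sum(),C[hi].mean(0) if hi.any() else None, C[hi].round(3).tolist()[:12])
    c=(abs(X-.471)<.05)&(abs(Y-.385)<.05)&(Z>.018)&(Z<.032); print("collar",c.sum(),C[c].mean(0), cv2.minEnclosingCircle(C[c][:,:2].astype(np.float32)))
    f=s["frame"].astype(int); B,G,R_=f[...,0],f[...,1],f[...,2]
    o=(R_>1.7*G)&(R_>110)&near; oo=o&(Y<-.05); 
    print("orange",oo.sum(),C[oo].mean(0),np.median(C[oo],0)); rp=o&(Y>-.02)&(Z>.03); print("red",rp.sum(),C[rp].round(3).tolist()[:10])
    a,b=(px(s,[.6,-.05,.03])); a,b=int(a),int(b); w=75
    cv2.imwrite(f"pics/{n}1.png",cv2.resize(s["frame"][b-60:b+60,a-80:a+80],None,fx=5,fy=5,interpolation=cv2.INTER_CUBIC)); print("crop origin",a-80,b-60)
E
```

```text
top table z -0.00017390489192333131
rect ((0.5803905129432678, -0.06274467706680298), (0.24122293293476105, 0.35985028743743896), 11.182988166809082) 6698
peg pts 32 [0.5817 0.0748 0.0824] [[0.591, 0.078, 0.081], [0.591, 0.075, 0.082], [0.591, 0.072, 0.085], [0.587, 0.081, 0.084], [0.588, 0.078, 0.084], [0.588, 0.075, 0.083], [0.587, 0.072, 0.086], [0.588, 0.069, 0.085], [0.585, 0.081, 0.083], [0.585, 0.078, 0.083], [0.584, 0.075, 0.087], [0.584, 0.072, 0.085]]
collar 128 [0.4684 0.3908 0.0253] ((0.46901965141296387, 0.3921429216861725), 0.02285591885447502)
orange 149 [ 0.5417 -0.1354  0.0558] [ 0.5421 -0.1354  0.0585]
red 15 [[0.605, 0.028, 0.054], [0.602, 0.025, 0.051], [0.599, 0.028, 0.052], [0.599, 0.025, 0.05], [0.596, 0.025, 0.05], [0.592, 0.025, 0.053], [0.593, 0.022, 0.051], [0.589, 0.025, 0.053], [0.588, 0.021, 0.056], [0.585, 0.024, 0.058]]
crop origin 257 123
scene table z 0.0019231406458095576
rect ((0.5828726887702942, -0.06725600361824036), (0.24599216878414154, 0.37133127450942993), 11.381537437438965) 5038
peg pts 38 [0.5887 0.0784 0.0829] [[0.589, 0.072, 0.09], [0.587, 0.074, 0.09], [0.585, 0.075, 0.09], [0.581, 0.075, 0.087], [0.59, 0.069, 0.084], [0.59, 0.073, 0.088], [0.589, 0.076, 0.09], [0.585, 0.076, 0.087], [0.581, 0.075, 0.084], [0.578, 0.076, 0.082], [0.594, 0.074, 0.087], [0.593, 0.077, 0.089]]
collar 183 [0.4725 0.3929 0.0263] ((0.4708675146102905, 0.39184558391571045), 0.022725097835063934)
orange 207 [ 0.537  -0.1352  0.047 ] [ 0.5361 -0.1348  0.0481]
red 45 [[0.586, 0.024, 0.059], [0.58, 0.02, 0.052], [0.589, 0.022, 0.056], [0.585, 0.021, 0.052], [0.584, 0.026, 0.055], [0.595, 0.025, 0.058], [0.592, 0.026, 0.056], [0.588, 0.025, 0.053], [0.583, 0.024, 0.049], [0.6, 0.022, 0.054]]
crop origin 207 145
```

View pics/top1.png

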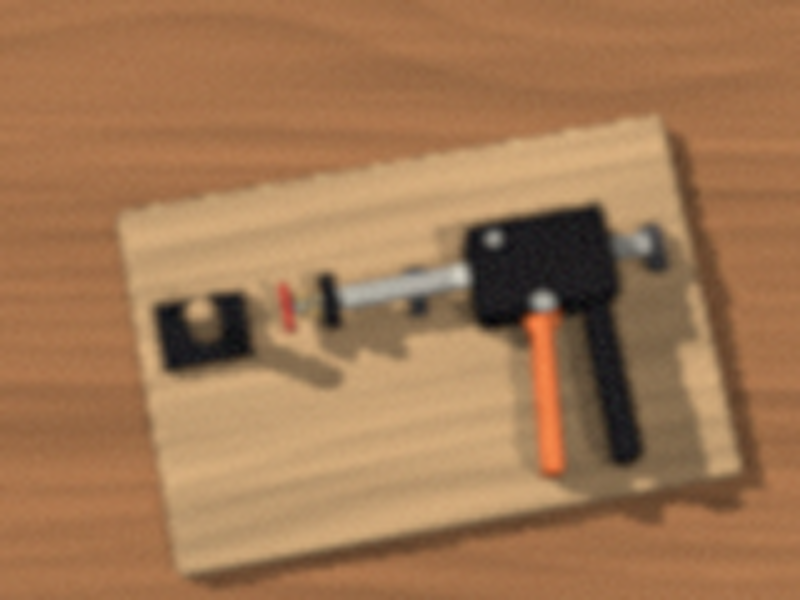

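Emit:
{"name": "move_arm", "arguments": {
  "series": [
    [0,[0.04,-0.031,0],0],
    [0,[0.04,-0.031,0],0],
    [0,[0.04,-0.031,0],0],
    [0,[0.04,-0.031,0],0],
    [0,[0.04,-0.031,0],0],
    [0,[0.04,-0.031,0],0],
    [0,[0.04,-0.031,0],0],
    [0,[0.04,-0.031,0],0],
    [0,[0.04,-0.031,0],0],
    [0,[0.04,-0.031,0],0],
    [0,[0.04,-0.031,0],0],
    [0,[0.04,-0.031,0],0]
  ]
}}

```text
time: 2.6
position: [0.5273, -0.1175, 0.2317]
ee_rot: [0.0, 0.991, 0.137, 0.0]
ft_force: [0.3, -0.3, 0.1]
finger_gap: 1.004
finger_force: 0.0
```

Emit:
{"name": "move_arm", "arguments": {
  "series": [
    [0,[0,0,0],-0.149],
    [0,[0,0,0],-0.149],
    [0,[0,0,0],-0.149],
    [0,[0,0,0],-0.149],
    [0,[0,0,0],-0.149],
    [0,[0,0,0],-0.149],
    [0,[0,0,0],-0.149],
    [0,[0,0,0],-0.149],
    [0,[0,0,0],-0.149],
    [0,[0,0,0],-0.149],
    [0,[0,0,0],0]
  ],
  "force": 30
}}

```text
time: 3.7
position: [0.5263, -0.1192, 0.2314]
ee_rot: [0.0, 0.634, 0.773, 0.0]
ft_force: [0.3, -0.5, -0.3]
finger_gap: 1.004
finger_force: 0.0
```

Emit:
{"name": "move_arm", "arguments": {
  "series": [
    [0,[0.0427,0.0037,0],0],
    [0,[0.0427,0.0037,0],0],
    [0,[0.0427,0.0037,0],0],
    [0,[0.0427,0.0037,0],0],
    [0,[0.0427,0.0037,0],0],
    [0,[0.0427,0.0037,0],0],
    [0,[0.0427,0.0037,0.02],0],
    [0,[0.0427,0.0037,0.02],0],
    [0,[0.0427,0.0037,0.02],0],
    [0,[0.0427,0.0037,0.02],0],
    [0,[0.0427,0.0037,0.02],0],
    [0,[0.0427,0.0037,0.02],0]
  ]
}}

```text
time: 4.9
position: [0.471, 0.3937, 0.1103]
ee_rot: [0.0, 0.638, 0.77, -0.0]
ft_force: [0.9, -0.8, 0.9]
finger_gap: 1.001
finger_force: 0.0
```

```bash
python3 - <<'E'
from h import *
s=robot.snapshot("top"); o=robot.get_obs(); print(np.round(o["position"],4))
C=cloud(s);X,Y,Z=C[...,0],C[...,1],C[...,2]
c=(abs(X-.471)<.05)&(abs(Y-.385)<.05)&(Z>.018)&(Z<.032); print(c.sum())
# peg top refine from first saved clouds
for n in("top","scene"):
    d=np.load(n+".npz"); C=d["C"]; m=(np.hypot(C[...,0]-.585,C[...,1]-.075)<.02)&(C[...,2]>.078); v,u=np.nonzero(m); print(n,C[m].mean(0).round(4), C[m].min(0).round(4),C[m].max(0).round(4))
E
```

```text
[0.4657 0.4003 0.107 ]
0
top [0.5828 0.075  0.0844] [0.5751 0.0686 0.0812] [0.5913 0.0812 0.0892]
scene [0.5883 0.0778 0.0853] [0.5783 0.0687 0.0785] [0.5957 0.0858 0.0907]
```

Emit:
{"name": "move_arm", "arguments": {
  "series": [
    [0,[0,0,0.02],0],
    [0,[0,0,0.015],0],
    [0,[0,0,0.005],0],
    [0,[0,0,0],0],
    [0,[0,0,0],0]
  ]
}}

```text
time: 5.45
position: [0.4718, 0.3919, 0.0721]
ee_rot: [0.0, 0.636, 0.772, 0.0]
ft_force: [0.5, 0.6, -0.3]
finger_gap: 1.002
finger_force: 0.0
```

Emit:
{"name": "move_arm", "arguments": {
  "series": [
    [0,[0,-0.002,0.02],0],
    [0,[0,0,0.02],0],
    [0,[0,0,0.02],0],
    [0,[0,0,0.01],0],
    [0,[0,0,0.003],0],
    [0,[0,0,0],0],
    [0,[0,0,0],0],
    [90,[0,0,0],0],
    [255,[0,0,0],0],
    [255,[0,0,0],0],
    [255,[0,0,0],0],
    [255,[0,0,0],0]
  ],
  "force": 25
}}

```text
time: 6.65
position: [0.4693, 0.392, -0.0012]
ee_rot: [0.0, 0.635, 0.772, 0.0]
ft_force: [-0.4, -2.2, 5.6]
finger_gap: 0.512
finger_force: 25.2
```

Emit:
{"name": "move_arm", "arguments": {
  "series": [
    [255,[0,0,0],0],
    [255,[0,0,-0.02],0],
    [255,[0,0,-0.03],0],
    [255,[0,0,-0.04],0],
    [255,[0,0,-0.04],0],
    [255,[0,0,-0.03],0],
    [255,[0,0,-0.02],0],
    [255,[0,0,0],0],
    [255,[0,0,0],0]
  ]
}}

```text
time: 7.55
position: [0.4691, 0.3917, 0.178]
ee_rot: [0.0, 0.635, 0.772, 0.0]
ft_force: [0.3, 0.4, 0.1]
finger_gap: 0.508
finger_force: 25.6
```

Emit:
{"name": "move_arm", "arguments": {
  "series": [
    [255,[-0.02,0.0035,0],0],
    [255,[-0.04,0.006,0],0],
    [255,[-0.04,0.006,0],0],
    [255,[-0.04,0.006,0],0],
    [255,[-0.04,0.0065,0],0],
    [255,[-0.04,0.0065,0],0],
    [255,[-0.04,0.0065,0],0],
    [255,[-0.04,0.0065,0.02],0],
    [255,[-0.033,0.005,0.02],0],
    [255,[0,0,0.01],0],
    [255,[0,0,0],0],
    [255,[0,0,0],0]
  ]
}}

```text
time: 8.75
position: [0.5842, 0.0767, 0.128]
ee_rot: [-0.001, 0.635, 0.773, -0.0]
ft_force: [0.1, 1.1, 0.7]
finger_gap: 0.517
finger_force: 25.6
```

```bash
python3 - <<'E'
from h import *
o=robot.get_obs(); print(np.round(o["position"],4),o["finger_gap"])
for n in("top","scene"):
    s=robot.snapshot(n); a,b=map(int,px(s,[.585,.075,.1])); print(n,a-40,b-30)
    cv2.imwrite(f"pics/{n}2.png",cv2.resize(s["frame"][b-30:b+30,a-40:a+40],None,fx=10,fy=10,interpolation=cv2.INTER_CUBIC))
    for l in ("collar","peg_top"):
        print(l,[(np.round(d["at"],3).tolist(),round(d["confidence"],2)) for d in robot.look_for(s,l)[:2]])
E
```

```text
[0.5842 0.0767 0.128 ] 0.5167904469686436
top 256 152
collar []
peg_top [([0.592, -0.139, 0.018], 0.83)]
scene 275 181
collar [([0.584, 0.094, 0.154], 0.52)]
peg_top [([0.61, -0.032, 0.019], 0.77)]
```

View pics/scene2.png

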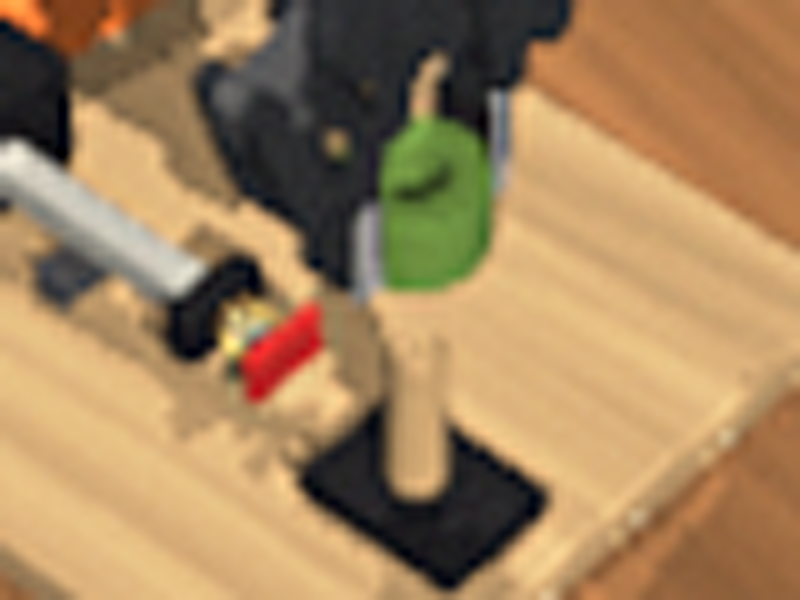

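The scene crop shows the collar held upright at about crop column 435. The peg is below it at column 418, with the block base at (425,490). The red pad at (285,350) is clear of the fingers. I'll compare these columns with their projections.

```bash
python3 - <<'E'
from h import *
np.set_printoptions(precision=2,suppress=True,linewidth=200)
s=robot.snapshot("scene"); p=robot.get_obs()["position"]; f=s["frame"].astype(float)
def cyl(c,r,z0,z1):
    a=np.linspace(0,2*np.pi,60); P=[px(s,[c[0]+r*np.cos(t),c[1]+r*np.sin(t),z]) for t in a for z in(z0,z1)]
    m=np.zeros((4000,6400),np.uint8); cv2.fillConvexPoly(m,cv2.convexHull((np.array(P)*10+5).astype(np.int32)),1); return cv2.resize(m.astype(np.float32),(640,400),interpolation=cv2.INTER_AREA)
g=((f[...,1]-f[...,2])/60).clip(0,1)*(f[...,1]>f[...,0]); g[:, :275]=0; g[:,355:]=0; g[:181]=0; g[245:]=0
m=cyl(p[:2],.022,p[2]+.001,p[2]+.027)
for r in range(190,212): 
    q=lambda w:(w[r].sum(),(w[r]*np.arange(640)).sum()/max(w[r].sum(),1e-6))
    print(r,np.array(q(g)+q(m)))
w=cyl([.585,.075],.009,.03,.085)
# black block rows: brightness of peg against black
for r in range(222,233): 
    L=f[r,309:326,2]; print(r,L.astype(int), [np.round(x,2) for x in ((w[r]*np.arange(640)).sum()/max(w[r].sum(),1e-6),w[r].sum())])
E
```

```text
190 [  0.05 291.     0.     0.  ]
191 [  0.08 314.     0.     0.  ]
192 [  0.45 316.3    3.45 315.7 ]
193 [  3.1  317.65   9.72 315.71]
194 [  4.53 318.01  12.73 315.76]
195 [  5.75 317.87  14.49 315.73]
196 [  5.93 317.78  15.75 315.69]
197 [  6.08 318.02  16.34 315.7 ]
198 [  5.9  318.12  16.5  315.65]
199 [  5.45 318.03  16.5  315.65]
200 [  5.33 318.43  16.41 315.7 ]
201 [  5.78 318.37  16.4  315.71]
202 [  6.15 318.06  16.33 315.74]
203 [  6.62 318.1   16.3  315.75]
204 [  6.37 317.97  16.25 315.78]
205 [  6.15 318.05  16.13 315.78]
206 [  5.88 317.83  15.69 315.76]
207 [  5.57 317.29  14.64 315.72]
208 [  4.77 316.46  12.86 315.71]
209 [  3.4  315.64  10.15 315.73]
210 [  0.     0.     4.5  315.72]
211 [0. 0. 0. 0.]
222 [182 143  87  20  67 152 190 204 209 205 171 217 239 236 233 229 224] [np.float64(316.05), np.float32(6.5)]
223 [143  96  34   1  73 158 191 205 209 207 143 138 222 240 236 234 230] [np.float64(316.05), np.float32(6.5)]
224 [ 89  43  27  13  72 158 194 205 209 209 138  43 122 195 237 238 235] [np.float64(316.09), np.float32(6.41)]
225 [ 30  32  35  20  73 161 193 205 210 209 145  41   4  91 148 220 241] [np.float64(316.13), np.float32(6.48)]
226 [ 33  41  36  20  75 160 194 203 212 214 146  51  27  20  16 126 195] [np.float64(316.14), np.float32(6.5)]
227 [ 36  38  35  27  82 163 196 204 212 213 150  53  32  31  29  17  90] [np.float64(316.17), np.float32(6.43)]
228 [ 38  34  37  26  71 163 201 208 215 220 147  46  34  38  36  33  22] [np.float64(316.19), np.float32(6.4)]
229 [ 39  38  39  33  41 140 202 220 229 193 106  26  32  37  37  35  33] [np.float64(316.17), np.float32(5.96)]
230 [ 35  39  36  38  24  77 138 155 161 115  45  31  34  38  39  36  36] [np.float64(316.13), np.float32(4.0)]
231 [27 31 42 42 33 19 29 36 40 22 27 35 38 39 38 39 38] [np.float64(316.23), np.float32(0.13)]
232 [19 14 29 39 35 27 25 19 22 23 36 42 41 41 37 41 37] [np.float64(0.0), np.float32(0.0)]
```

Emit:
{"name": "move_arm", "arguments": {
  "series": [
    [255,[0,0,0.015],0],
    [255,[0,0,0.015],0],
    [255,[0,0,0.006],0],
    [255,[0,0,0.004],0],
    [255,[0,0,0.003],0],
    [255,[0,0,0.003],0],
    [255,[0,0,0.003],0],
    [255,[0,0,0],0]
  ]
}}

```text
time: 9.9
position: [0.5848, 0.0751, 0.0791]
ee_rot: [-0.0, 0.635, 0.772, -0.0]
ft_force: [0.1, -0.9, 0.3]
finger_gap: 0.513
finger_force: 25.6
```

Emit:
{"name": "move_arm", "arguments": {
  "series": [
    [255,[0,0,0.006],0],
    [255,[0,0,0.006],0],
    [255,[0,0,0.006],0],
    [255,[0,0,0.006],0],
    [255,[0,0,0.006],0],
    [255,[0,0,0.006],0],
    [255,[0,0,0.003],0],
    [255,[0,0,0],0],
    [255,[0,0,0],0]
  ]
}}

```text
time: 10.8
position: [0.585, 0.0753, 0.0404]
ee_rot: [0.0, 0.635, 0.772, 0.0]
ft_force: [-0.1, -0.0, -0.1]
finger_gap: 0.511
finger_force: 25.6
```

Emit:
{"name": "move_arm", "arguments": {
  "series": [
    [255,[0,0,0.004],0],
    [255,[0,0,0.003],0],
    [255,[0,0,0.002],0],
    [255,[0,0,0.001],0],
    [255,[0,0,0.001],0],
    [255,[0,0,0],0],
    [255,[0,0,0],0]
  ]
}}

```text
time: 11.5
position: [0.585, 0.0752, 0.0294]
ee_rot: [0.0, 0.635, 0.772, 0.0]
ft_force: [-0.0, -0.4, -0.0]
finger_gap: 0.513
finger_force: 25.6
```

Emit:
{"name": "move_arm", "arguments": {
  "series": [
    [255,[0,0,0.0007],0],
    [255,[0,0,0],0],
    [255,[0,0,0.0005],0],
    [255,[0,0,0],0]
  ]
}}

```text
time: 11.9
position: [0.585, 0.0752, 0.0288]
ee_rot: [0.0, 0.635, 0.772, -0.0]
ft_force: [-2.7, -0.6, 7.5]
finger_gap: 0.512
finger_force: 26.3
```

Emit:
{"name": "move_arm", "arguments": {
  "series": [
    [200,[0,0,0],0],
    [100,[0,0,0],0],
    [0,[0,0,0],0],
    [0,[0,0,0],0],
    [0,[0,0,-0.01],0],
    [0,[0,0,-0.03],0],
    [0,[0,0,-0.04],0],
    [0,[0,0,-0.04],0],
    [0,[0,0,-0.03],0],
    [0,[0,0,-0.01],0],
    [0,[0,0,0],0],
    [0,[0,0,0],0]
  ]
}}

```text
time: 13.1
position: [0.5844, 0.0749, 0.1871]
ee_rot: [-0.0, 0.635, 0.772, -0.001]
ft_force: [-0.2, -0.4, -0.6]
finger_gap: 0.998
finger_force: 0.0
```

```bash
python3 - <<'E'
from h import *
np.set_printoptions(precision=4,suppress=True)
s=robot.snapshot("scene"); a,b=map(int,px(s,[.57,-.05,.04])); print(a-60,b-45)
cv2.imwrite(f"pics/scene3.png",cv2.resize(s["frame"][b-45:b+45,a-60:a+60],None,fx=6,fy=6,interpolation=cv2.INTER_CUBIC))
C=cloud(s); X,Y,Z=C[...,0],C[...,1],C[...,2]; f=s["frame"].astype(int)
g=(f[...,1]>f[...,2]+20)&(f[...,1]>f[...,0]+20)&(np.hypot(X-.585,Y-.075)<.04); print("collar z",C[g].max(0),C[g].mean(0), np.percentile(Z[g],[50,90]))
# board frame fits from the first picture, both cameras
c=np.array([.5815,-.0645]); th=np.radians(11.25); Rb=np.array([[np.cos(th),np.sin(th)],[-np.sin(th),np.cos(th)]])
for n in("top","scene"):
    d=np.load(n+".npz"); C=d["C"]; f=d["f"].astype(int); q=(C[...,:2]-c)@Rb.T
    o=(f[...,2]>1.5*f[...,1])&(f[...,2]>100)&(abs(q[...,0]+.055)<.06)&(q[...,1]<-.03)&(q[...,1]>-.12)&(C[...,2]>.03)
    k=(f.max(-1)<70)&(C[...,2]>.04)&(C[...,2]<.07)&(q[...,0]<-.02)&(q[...,0]>-.12)&(q[...,1]<-.05)
    for nm,m in(("trig",o),("handle",k)):
        Q=np.c_[q[m],C[m][:,2]]; w=abs(Q[:,0]+.07)<.012
        print(n,nm,m.sum(),"z50+ y-range at x=-70:",Q[w&(Q[:,2]>.045)].mean(0),np.percentile(Q[w&(Q[:,2]>.045),1],[0,10,50,90,100]),"xmin",Q[:,0].min(),"fit",np.polyfit(Q[:,0],Q[:,1],1))
print("handle/trig world:",*[c+Rb.T@np.array(v) for v in([-.07,-.115],[-.07,-.072])])
E
```

```text
235 153
collar z [0.6089 0.0987 0.0625] [0.5922 0.0852 0.0501] [0.0536 0.0587]
top trig 167 z50+ y-range at x=-70: [-0.0705 -0.0605  0.058 ] [-0.0667 -0.0657 -0.0607 -0.0556 -0.0543] xmin -0.10580376260849164 fit [-0.1218 -0.0688]
top handle 161 z50+ y-range at x=-70: [-0.0697 -0.1024  0.0584] [-0.1101 -0.1084 -0.1023 -0.0967 -0.0958] xmin -0.10617062153804231 fit [-0.0021 -0.1022]
scene trig 230 z50+ y-range at x=-70: [-0.0696 -0.0594  0.057 ] [-0.066  -0.0635 -0.0588 -0.0565 -0.0545] xmin -0.1028434289135262 fit [-0.0666 -0.0646]
scene handle 160 z50+ y-range at x=-70: [-0.0694 -0.1003  0.0562] [-0.1096 -0.1067 -0.0993 -0.0961 -0.0949] xmin -0.10207892491391839 fit [ 0.0179 -0.0994]
handle/trig world: [ 0.5353 -0.1909] [ 0.5269 -0.1488]
```

View pics/scene3.png

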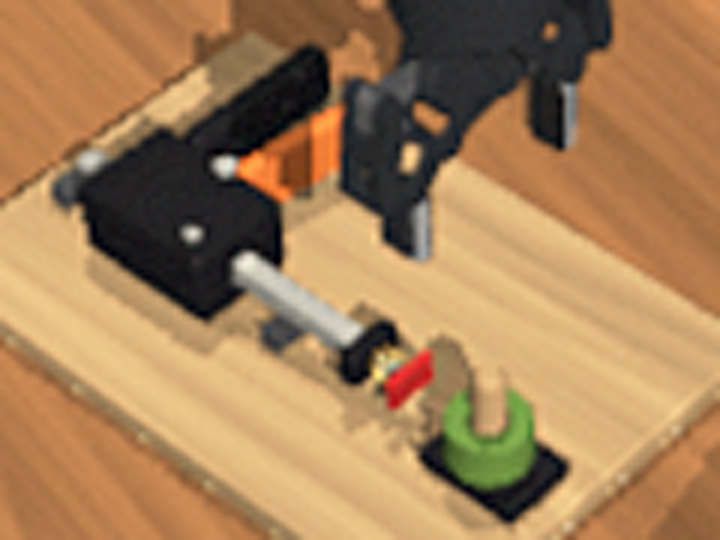

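The collar sits flush on the block at crop (490,440) with the peg through it. The trigger shows at (295,165) and the handle at (260,100). Next I'll go above the trigger and turn 90°.

Emit:
{"name": "move_arm", "arguments": {
  "series": [
    [0,[-0.02,-0.009,0],0],
    [0,[-0.036,-0.0165,0],0],
    [0,[-0.036,-0.0165,0],0],
    [0,[-0.036,-0.0165,0],0],
    [0,[-0.036,-0.0165,0],0],
    [0,[-0.034,-0.015,0],0],
    [0,[-0.02,-0.009,0],0]
  ]
}}

```text
time: 13.85
position: [0.5279, -0.1613, 0.1864]
ee_rot: [-0.001, 0.637, 0.771, -0.001]
ft_force: [-0.4, -0.1, -0.1]
finger_gap: 1.001
finger_force: 0.0
```

Emit:
{"name": "move_arm", "arguments": {
  "series": [
    [0,[0,0,0],0.1427],
    [0,[0,0,0],0.1427],
    [0,[0,0,0],0.1427],
    [0,[0,0,0],0.1427],
    [0,[0,0,0],0.1427],
    [0,[0,0,0],0.1427],
    [0,[0,0,0],0.1427],
    [0,[0,0,0],0.1427],
    [0,[0,0,0],0.1427],
    [0,[0,0,0],0.1427],
    [0,[0,0,0],0.1427],
    [0,[0,0,0],0]
  ],
  "force": 20
}}

```text
time: 15.05
position: [0.5291, -0.1576, 0.1866]
ee_rot: [-0.0, 0.995, 0.096, -0.001]
ft_force: [0.2, 0.5, -0.5]
finger_gap: 1.003
finger_force: 0.0
```

Emit:
{"name": "move_arm", "arguments": {
  "series": [
    [0,[0,0,0.02],0],
    [0,[0,0,0.02],0],
    [0,[0,0,0.02],0],
    [0,[0,0,0.01],0],
    [0,[0,0,0],0],
    [0,[0,0,0],0]
  ]
}}

```text
time: 15.65
position: [0.53, -0.1578, 0.1185]
ee_rot: [-0.0, 0.995, 0.098, 0.0]
ft_force: [0.4, -0.3, 0.2]
finger_gap: 0.997
finger_force: 0.0
```

Emit:
{"name": "move_arm", "arguments": {
  "series": [
    [0,[0,0,0.02],0],
    [0,[0,0,0.02],0],
    [0,[0,0,0.02],0],
    [0,[0,0,0.015],0],
    [0,[0,0,0.01],0],
    [0,[0,0,0.0075],0],
    [0,[0,0,0],0],
    [0,[0,0,0],0]
  ]
}}

```text
time: 16.45
position: [0.5302, -0.1579, 0.0262]
ee_rot: [0.0, 0.995, 0.097, 0.0]
ft_force: [0.1, 0.0, 0.1]
finger_gap: 1.002
finger_force: 0.0
```

```bash
python3 - <<'E'
from h import *
for n in("scene","top"):
    s=robot.snapshot(n); a,b=map(int,px(s,[.56,-.05,.04])); print(a-60,b-45)
    cv2.imwrite(f"pics/{n}4.png",cv2.resize(s["frame"][b-45:b+45,a-60:a+60],None,fx=6,fy=6,interpolation=cv2.INTER_CUBIC))
E
```

```text
238 152
277 150
```

View pics/scene4.png

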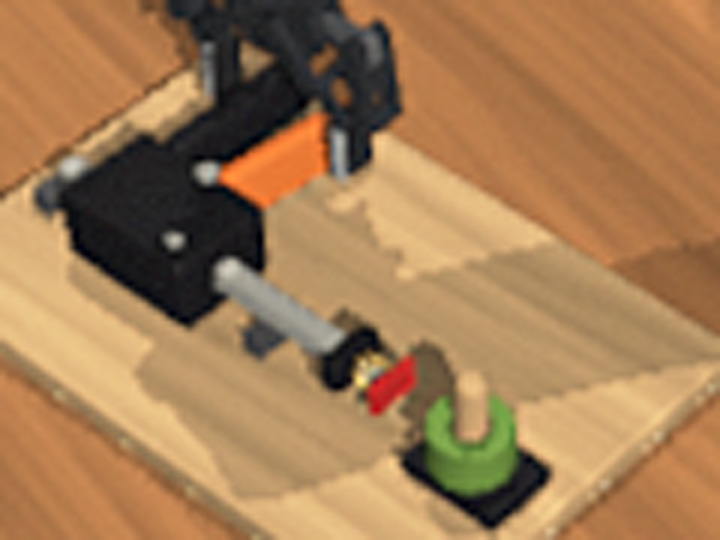

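Both fingers straddle the handle and trigger; the pad at (390,385) still stands off the collar at (470,440). I'll start the first pull and measure the pad front by a model fit.

```bash
cat > gap.py <<'E'
from h import *
from scipy.optimize import minimize_scalar
c=np.array([.5819,-.0631]); th=np.radians(11.25); ex=np.array([np.cos(th),np.sin(th)]); ey=np.array([-np.sin(th),np.cos(th)])
def W(x,y,z): return [*(c+x*ex+y*ey),z]
def run():
    s=robot.snapshot("scene"); f=s["frame"].astype(float)
    w=((f[...,2]-2.0*f[...,1])/80).clip(0,1)*(f[...,2]>90)
    m=np.zeros_like(w); a,b=map(int,px(s,W(.03,.1,.043))); m[b-14:b+15,a-18:a+14]=1; w*=m
    v,u=np.mgrid[0:400,0:640]; U=(w*u).sum()/w.sum(); V=(w*v).sum()/w.sum()
    def cen(y):
        P=np.array([px(s,W(x,yy,z)) for x in(.015,.045) for yy in(y-.006,y) for z in(.033,.053)])
        h=cv2.convexHull((P*16).astype(np.float32)); M=cv2.moments(h); return M["m10"]/M["m00"]/16,M["m01"]/M["m00"]/16
    d=np.array(cen(.12))-cen(.08); d/=np.linalg.norm(d)
    e=lambda y:(np.dot(np.array(cen(y))-(U,V),d))**2
    y=minimize_scalar(e,bounds=(.06,.14),method="bounded").x
    o=robot.get_obs()
    print("t",round(o["time"],2),"red",round(w.sum(),1),"px",round(U,2),round(V,2),"res",np.round(np.array(cen(y))-(U,V),2),"pad_front y",round(y*1e3,1),"gap to collar mm",round((.113-y)*1e3,1),"finger",round(float(o["finger_force"]),2),round(float(o["finger_gap"]),3))
    return s
if __name__=="__main__": run()
E
python3 gap.py
```

```text
t 16.6 red 39.8 px 302.8 215.86 res [-0.17  0.26] pad_front y 85.3 gap to collar mm 27.7 finger 0.0 1.0
```

Emit:
{"name": "move_arm", "arguments": {
  "series": [
    [60,[0,0,0],0],
    [75,[0,0,0],0],
    [80,[0,0,0],0],
    [85,[0,0,0],0],
    [90,[0,0,0],0],
    [95,[0,0,0],0],
    [95,[0,0,0],0],
    [95,[0,0,0],0]
  ],
  "force": 20
}}

```text
time: 17.4
position: [0.531, -0.1624, 0.0275]
ee_rot: [0.003, 0.995, 0.096, 0.001]
ft_force: [-0.6, -13.0, 10.7]
finger_gap: 0.631
finger_force: 10.2
```

Emit:
{"name": "move_arm", "arguments": {
  "series": [
    [95,[0,0.002,-0.001],0],
    [95,[0,0.002,-0.001],0],
    [95,[0,0,0],0],
    [95,[0,0,0],0]
  ]
}}

```text
time: 17.8
position: [0.5309, -0.1624, 0.0278]
ee_rot: [0.001, 0.995, 0.097, 0.0]
ft_force: [3.1, -5.2, -1.9]
finger_gap: 0.629
finger_force: 6.0
```

```bash
python3 gap.py
```

```text
t 17.85 red 43.1 px 303.62 216.38 res [-0.19  0.28] pad_front y 88.5 gap to collar mm 24.5 finger 5.98 0.631
```

Emit:
{"name": "move_arm", "arguments": {
  "series": [
    [100,[0,0.001,0],0],
    [105,[0,0.001,0],0],
    [110,[0,0.001,0],0],
    [115,[0,0.001,0],0],
    [120,[0,0.001,0],0],
    [125,[0,0.001,0],0],
    [130,[0,0.001,0],0],
    [130,[0,0,0],0],
    [130,[0,0,0],0]
  ]
}}

```text
time: 18.75
position: [0.532, -0.1682, 0.0283]
ee_rot: [0.0, 0.995, 0.098, 0.0]
ft_force: [-1.8, -0.5, 7.7]
finger_gap: 0.493
finger_force: 6.1
```

```bash
python3 gap.py
```

```text
t 18.8 red 39.6 px 306.74 218.54 res [-0.16  0.24] pad_front y 100.9 gap to collar mm 12.1 finger 6.08 0.494
```

Emit:
{"name": "move_arm", "arguments": {
  "series": [
    [134,[0,0.0006,0],0],
    [138,[0,0.0006,0],0],
    [140,[0,0.0003,0],0],
    [142,[0,0,0],0],
    [142,[0,0,0],0]
  ]
}}

```text
time: 19.3
position: [0.5323, -0.1691, 0.0285]
ee_rot: [-0.0, 0.995, 0.098, -0.0]
ft_force: [-4.0, 0.9, 10.9]
finger_gap: 0.468
finger_force: 19.7
```

```bash
python3 gap.py
```

```text
t 19.35 red 36.1 px 306.94 219.07 res [ 0.02 -0.03] pad_front y 102.4 gap to collar mm 10.6 finger 19.66 0.473
```

Emit:
{"name": "move_arm", "arguments": {
  "series": [
    [120,[0,-0.001,0.001],0],
    [90,[0,-0.003,0.001],0],
    [60,[0,-0.003,0.001],0],
    [30,[0,-0.002,0],0],
    [20,[0,0,0],0],
    [20,[0,0,0],0],
    [20,[0,0,0],0]
  ]
}}

```text
time: 20.05
position: [0.5305, -0.1614, 0.0246]
ee_rot: [0.0, 0.995, 0.097, 0.0]
ft_force: [-0.1, 0.2, -0.5]
finger_gap: 0.92
finger_force: 0.0
```

```bash
python3 gap.py
```

```text
t 20.1 red 36.7 px 306.96 219.09 res [ 0.02 -0.03] pad_front y 102.5 gap to collar mm 10.5 finger 0.0 0.921
```

Emit:
{"name": "move_arm", "arguments": {
  "series": [
    [60,[0,0.001,-0.001],0],
    [75,[0,0.001,-0.001],0],
    [85,[0,0.001,-0.001],0],
    [95,[0,0,0],0],
    [100,[0,0,0],0],
    [105,[0,0,0],0],
    [105,[0,0,0],0],
    [105,[0,0,0],0]
  ]
}}

```text
time: 20.9
position: [0.531, -0.1642, 0.0276]
ee_rot: [0.0, 0.995, 0.097, -0.0]
ft_force: [-3.1, 2.9, 2.3]
finger_gap: 0.591
finger_force: 2.1
```

```bash
python3 gap.py
```

```text
t 20.95 red 24.7 px 307.94 220.02 res [ 0.15 -0.22] pad_front y 106.8 gap to collar mm 6.2 finger 2.14 0.588
```

Emit:
{"name": "move_arm", "arguments": {
  "series": [
    [80,[0,-0.001,0.001],0],
    [60,[0,-0.001,0.001],0],
    [30,[0,-0.001,0],0],
    [20,[0,0,0],0],
    [20,[0,0,0],0],
    [20,[0,0,0],0]
  ]
}}

```text
time: 21.55
position: [0.5305, -0.1614, 0.0256]
ee_rot: [0.0, 0.995, 0.097, 0.0]
ft_force: [-0.2, 0.4, -0.6]
finger_gap: 0.92
finger_force: 0.0
```

Emit:
{"name": "move_arm", "arguments": {
  "series": [
    [60,[0,0.001,-0.001],0],
    [75,[0,0.001,-0.001],0],
    [85,[0,0.001,0],0],
    [95,[0,0,0],0],
    [100,[0,0,0],0],
    [100,[0,0,0],0],
    [100,[0,0,0],0]
  ]
}}

```text
time: 22.25
position: [0.531, -0.164, 0.0276]
ee_rot: [-0.0, 0.995, 0.097, -0.0]
ft_force: [-2.5, 3.8, 3.4]
finger_gap: 0.608
finger_force: 2.2
```

```bash
python3 gap.py
```

```text
t 22.3 red 17.6 px 308.31 221.73 res [ 0.82 -1.22] pad_front y 110.9 gap to collar mm 2.1 finger 2.18 0.603
```

Emit:
{"name": "move_arm", "arguments": {
  "series": [
    [104,[0,0,0],0],
    [108,[0,0,0],0],
    [112,[0,0.0005,0],0],
    [112,[0,0,0],0],
    [112,[0,0,0],0]
  ]
}}

```text
time: 22.8
position: [0.5313, -0.1652, 0.028]
ee_rot: [0.0, 0.995, 0.097, 0.0]
ft_force: [-3.8, 3.2, 6.8]
finger_gap: 0.558
finger_force: 8.2
```

```bash
python3 gap.py
```

```text
t 22.85 red 15.7 px 308.22 222.18 res [ 1.06 -1.58] pad_front y 111.5 gap to collar mm 1.5 finger 8.18 0.56
```

Emit:
{"name": "move_arm", "arguments": {
  "series": [
    [115,[0,0.0005,0],0],
    [118,[0,0.0005,0],0],
    [121,[0,0.0005,0],0],
    [121,[0,0,0],0],
    [121,[0,0,0],0],
    [121,[0,0,0],0]
  ]
}}

```text
time: 23.45
position: [0.5315, -0.1667, 0.0284]
ee_rot: [0.001, 0.995, 0.097, 0.0]
ft_force: [-6.8, 2.7, 12.1]
finger_gap: 0.528
finger_force: 11.6
```

```bash
python3 - <<'E'
from gap import *
s=run(); a,b=map(int,px(s,W(.03,.1,.043))); 
cv2.imwrite("pics/scene5.png",cv2.resize(s["frame"][b-25:b+20,a-30:a+30],None,fx=12,fy=12,interpolation=cv2.INTER_CUBIC))
E
```

```text
t 23.5 red 17.2 px 308.23 221.95 res [ 0.95 -1.42] pad_front y 111.1 gap to collar mm 1.9 finger 11.58 0.53
```

View pics/scene5.png

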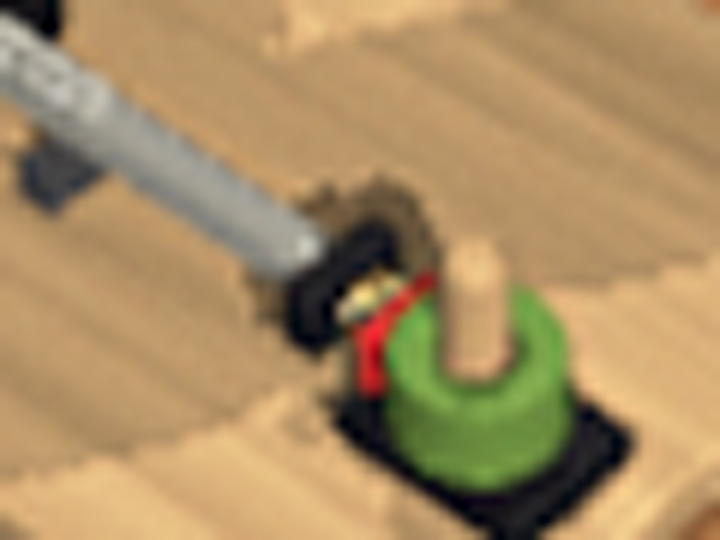

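The pad is against the collar at (400,320), with its spring partly compressed, and the collar is upright and flush. I'll squeeze a little more.

Emit:
{"name": "move_arm", "arguments": {
  "series": [
    [123,[0,0.0003,0],0],
    [125,[0,0.0003,0],0],
    [127,[0,0.0003,0],0],
    [127,[0,0,0],0],
    [127,[0,0,0],0],
    [127,[0,0,0],0],
    [127,[0,0,0],0]
  ]
}}

```text
time: 24.2
position: [0.5317, -0.1677, 0.0287]
ee_rot: [0.001, 0.995, 0.097, 0.0]
ft_force: [-7.8, 2.6, 14.8]
finger_gap: 0.505
finger_force: 13.9
```

```bash
python3 - <<'E'
from gap import *
np.set_printoptions(precision=4,suppress=True)
s=run(); a,b=map(int,px(s,W(.03,.1,.043))); 
# jaw-head displacement: correlate head/rod patch? use dark head template between the first and current picture
d=np.load("scene.npz"); f0=d["f"]; f1=s["frame"]
p0=px(s,W(.03,.085-.03,.043)); x,y=int(p0[0]),int(p0[1]); T=f0[y-6:y+7,x-6:x+6]
def up(i):return cv2.resize(i,None,fx=8,fy=8,interpolation=cv2.INTER_CUBIC)
S=f1[y-10:y+34,x-12:x+40]; r=cv2.matchTemplate(up(S),up(T),cv2.TM_CCOEFF_NORMED); _,m,_,l=cv2.minMaxLoc(r)
du=l[0]/8-6; dv=l[1]/8-4; q=np.array(px(s,W(.03,.095,.043)))-px(s,W(.03,.055,.043)); print("match",round(m,3),du,dv,"mm",np.dot([du,dv],q)/np.dot(q,q)*40, "expected ratio",q)
E
```

```text
t 24.25 red 17.5 px 308.34 221.87 res [ 0.88 -1.31] pad_front y 111.3 gap to collar mm 1.7 finger 13.9 0.502
match 0.853 9.5 6.375 mm 37.91658978784323 expected ratio [10.015   6.7357]
```

Emit:
{"name": "move_arm", "arguments": {
  "series": [
    [126,[0,0,0],0],
    [125,[0,0,0],0],
    [124,[0,-0.0003,0],0],
    [124,[0,0,0],0],
    [124,[0,0,0],0],
    [124,[0,0,0],0]
  ]
}}

```text
time: 24.85
position: [0.5316, -0.1673, 0.0284]
ee_rot: [0.001, 0.995, 0.097, 0.0]
ft_force: [-5.9, 2.7, 10.8]
finger_gap: 0.52
finger_force: 7.9
```

```bash
python3 gap.py
```

```text
t 24.9 red 16.8 px 308.33 221.92 res [ 0.91 -1.35] pad_front y 111.3 gap to collar mm 1.7 finger 7.95 0.513
```

Emit:
{"name": "move_arm", "arguments": {
  "series": [
    [124,[0,-0.0006,0],0],
    [124,[0,-0.0006,0],0],
    [124,[0,0,0],0],
    [124,[0,0,0],0],
    [124,[0,0,0],0]
  ]
}}

```text
time: 25.4
position: [0.5316, -0.1673, 0.0283]
ee_rot: [0.001, 0.995, 0.097, 0.0]
ft_force: [-3.6, -1.4, 7.9]
finger_gap: 0.517
finger_force: 10.2
```

```bash
python3 gap.py
```

```text
t 25.45 red 17.0 px 308.34 221.92 res [ 0.9  -1.35] pad_front y 111.3 gap to collar mm 1.7 finger 10.15 0.51
```

```bash
python3 -c "
from bench import robot
print(robot.close_job())"
```

```text
the job is handed in; nothing more can be done
None
```

The job is handed in, with no verdict returned: the collar is flush on the block and released, and the fingers still hold the trigger with the pad spring pushed in roughly halfway (about 7–8 mm, inferred from grip force and camera, not read directly).

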